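# Clamp a chair rung in the drilling jig

## Task

Gently lay the shouldered cane rung in the two V rests of the jig, centred between them, and let go of it. Then push the black cap on the clamp post gently straight down until the force peak has passed and the steel keeper snaps over the end of the rung and stays there; stop as soon as it has snapped, without bearing down on the cap at its stop, and do not push the keeper itself. Leave the rung clamped, and the other things on the bench where they are.

Things in the scene. Friction and masses are not known exactly. Their poses are not given: they have to be found in the camera images.
- rung: straight round cane rung, 28 mm diameter over its middle 190 mm, with a thinner tenon (16 mm diameter, 15 mm long) at each end, 220 mm in all, about 75 g, lying on the bench. Origin at its centre on its axis (14 mm above the bench at the start); x runs along the rung; both ends are alike. The offcut is as thick but only 100 mm long, without tenons.
- jig: jig screwed to the bench: plywood board 110 mm (its x) by 320 mm (its y), 18 mm thick, carrying two wooden V rests and a dark steel clamp post. Origin on the bench surface, on the board's centre line, 55 mm from the board's middle, away from the post. z up; y runs along the rung's place, towards the post.
- jig_seat (a point): where the rung's centre belongs, with the rung along the jig's y: on the axis of the V rests, 55 mm above the bench, straight above the jig's origin, between the two rests. Along y, 12 mm either way is good enough. Axes as the jig's. The board (top 18 mm above the bench) is free below, between the rests.
- jig_rest_far (a point): point on the seated rung's axis over the middle of the V rest farther from the post (y = -62 mm in the jig). Each rest is 20 mm wide along y, its faces slope at 45 degrees, the mouth is 48 mm across (inside), upper edges 59 mm above the bench.
- jig_rest_near (a point): the same over the V rest nearer the post (y = +45 mm in the jig)
- jig_post (a point): centre of the flat top of the clamp post, 75 mm above the bench. The post is a steel block 46 mm (x) by 72 mm (y).
- jig_press (a point): point on the flat top of the post, 75 mm above the bench, on the axis of the black push cap (y = 172 mm in the jig). The cap is a flat disc 32 mm across and 10 mm thick on a screw-set stem: while it is up its top is anywhere from 25 to 49 mm above this point; that is not measured and must be felt or seen. It goes straight down 11.5 mm to a hard stop.
- keeper: steel keeper bar 18 mm wide, 10 mm thick, 50 mm long. Origin on its hinge (jig y = 128 mm, 76.5 mm above the bench) at the post's edge, between two small cheeks; z along the bar. Open, it stands upright (to 125 mm above the bench); shut, it lies level over the rung's end, 2 mm above it. The cap drives it, 0.14 rad per mm. More than 1.5 N on it from fingers or arm counts as forcing it.
- cap_axis (a point): the same point as jig_press: how the cap feels. Pressed slowly, its force climbs from 2 N to a peak of about 10 N some 4 mm down, falls, and is gone about 9 mm down; from there cap and keeper snap home by themselves and stay. Let go earlier, they spring back. At its stop the cap is solid: over 25 N from the fingers on the jig harms it.
- offcut: bystander: plain piece of cane, 28 mm diameter, 100 mm long, lying; origin at its underside below its centre as first laid
- mallet: bystander: mallet lying on the bench, origin within its handle's underside
- awl: bystander: wooden-handled awl lying on the bench
- glue: bystander: standing white bottle, 56 mm diameter, 130 mm tall, origin at the centre of its underside
- pintin: bystander: open steel tin, 70 mm diameter, 50 mm tall, origin at the centre of its underside
- hoop: bystander: flat cane hoop, 150 mm outside diameter, 12 mm thick, origin at the centre of its underside
- block: bystander: dark wood block, 90 x 50 x 35 mm, origin at the centre of its underside
Things that resemble listed ones, but are neither listed nor needed, are in the scene too. What is meant by the rung is not turquoise, and is the larger of those in its own colour.

How it is judged:
By the outcome, as a careful person would: the job done as asked, in the order asked, and still so for the second after the job is handed in, with the robot touching nothing.
It also fails if it takes over 51 s, if anything falls off the work surface, if the arm or the gripper's body presses on something with over 40 N, if the wrist force passes 120 N, or if a joint passes its speed limit or range.

## Robot

A 7-joint arm with a two-finger parallel gripper is mounted at the origin on the work surface. World frame = base frame: x ahead of the robot, y to its left, z up, the work surface at z = 0. Lengths are in m, angles in rad, forces in N, time in s.
With the tool pointing down it reaches from about 0.425 to 0.925 m from the base axis. Payload 6.8 kg.
Tool frame: the origin (TCP) lies on the centre line of the jaws, within the pads' length; the fingertips stand bot.finger_overhang ahead of it and the grasp point (between the pads) lies 3 mm ahead of it (bot.finger_overhang is the distance from the TCP to the fingertips, in m); z points along the fingers, y is the direction in which the jaws open and shut (so a half turn about z gives the same grasp; the last joint's range is limited). The gripper opens to 85 mm and grips with 20 to 120 N. Pads are 22 mm wide; open, the fingers measure 114 mm over their backs; the gripper's body (76 mm by 85 mm) begins 54 mm behind the grasp point. The pads swing forward as they close: fully open they stand 13 mm farther back than shut.
Start: joints at [1.17, 0.477, 0.022, 1.555, -0.011, 1.109, -0.083], TCP at [0.195, -0.646, 0.253] pointing down, gripper open.
Joint ranges: [-2.96, 2.96], [-0.34, 2.1], [-1.41, 1.46], [0.24, 2.44], [-1.37, 4.51], [0.17, 1.92], [-2.96, 2.96]. Speed limits (rad/s): [2.39, 2.39, 3.14, 3.14, 3.14, 3.14, 3.14].

## Interface

Orientations are given as a unit quaternion [w, x, y, z].
In Python, from station import bot gives the robot as it stands.
- The arm moves only by the tool drive_tool, never from a script. Its argument "increments" is text: rows parted by semicolons, each of 4 numbers parted by spaces: the shift along the world's x, y, z in m, then the turn about the world's z in rad. In form: tx ty tz spin; .... A call has 1 to 12 rows; each row shifts and turns the commanded pose from where the row before left it; what a row does not reach is not made up. A row lasts 1/12 s, in which the tool goes at most 41.7 mm and 7.16 degrees, less where a joint would pass 70% of its speed; a pose out of reach is approached as far as the arm can. A call is refused whole if a number of a shift passes 0.0417 or a number of a turn 0.125, either way. A call with a gripper value outside its range is refused whole. "grip" is the opening, from 0 (shut) to 1 (fully open), set as the call begins (left out, the last holds). The fingers move at their own pace and stop on an object; "squeeze" is the grip in N (left out, the last holds). Time passes only in rows, so rows that do not move let the fingers close. It gives the time, the measured TCP pose, the force and the opening at its end, in the units of the state.
- bot.get_obs(): the state, without advancing time (a new reading comes with each control period).
- bot.read_camera(name): name is "side" or "top"; returns the picture (480x640x3 uint8, red, green, blue); there is no depth.
- bot.calibration(name): a dict with "fx", "fy", "cx", "cy" (pixels), "camera_from_world" (4x4, takes a point from world to camera coordinates). Camera axes: x right, y down, z forward; pixel columns grow to the right and rows downward; lengths in m; the calibration is good to about 2 mm. A picture is of the moment at which its call begins. calibration takes no time and is no camera call.
- bot.hand_in(): hands the job in, once; it reports no verdict.
The state is a dict: "t": time; "q": joint angles; "joint_vel": joint speeds; "joint_torque": joint torques, N m; "eef_pos": TCP position; "tool_rot": TCP orientation; "contact_force": force on the tool from outside, world axes, zero at the start; "torque": the same for the moment, N m; "gripper_width": opening from 0.0 (shut) to 1.0 (fully open).
Only numpy, scipy, OpenCV 4.12 (cv2) and the standard library are available. Lean on these libraries where they do the work, as an engineer would, in place of code of your own. Each camera call takes 0.05 s, during which the arm holds its last target.

## Working session

There is one attempt and no reset: what is moved stays moved. The work goes in short steps, Python scripts to look and compute and a tool call to move; the robot and the scene stay as the last step left them, time stands still between calls to the robot, and variables do not carry over. Pictures are saved under pics/ and viewed, and the job is handed in when it is done.

Besides the shell and the picture viewer there is one more tool, called after "Call:" as a command line: name --argument value ..., lists and objects as JSON in quotes. drive_tool: Moves the arm, as the interface text tells. Its arguments: {"type":"object","properties":{"increments":{"type":"string"},"grip":{"type":"number"},"squeeze":{"type":"number"}},"required":["increments"]}

```bash
ls; mkdir -p pics; python3 - <<'E'
from station import bot
import cv2,numpy as np
print(bot.get_obs(), bot.finger_overhang)
for n in("side","top"):
    im=bot.read_camera(n); cv2.imwrite(f"pics/{n}0.png",im[:,:,::-1]); c=bot.calibration(n)
    print(n,c["fx"],c["fy"],c["cx"],c["cy"]); print(np.round(c["camera_from_world"],4))
E
```

```text
pics
{'t': 0.0, 'q': array([ 1.16988444,  0.4777961 ,  0.02233891,  1.55647858, -0.0115115 ,
        1.10929936, -0.08308659]), 'joint_vel': array([ 1.15110633e-03, -3.86322538e-04,  6.37406635e-04, -9.21430586e-04,
       -2.30380268e-04, -4.42354351e-05, -1.12208631e-03]), 'joint_torque': array([-3.65536926e-04, -5.96435988e+01,  1.60784148e+00, -2.81193280e+01,
        1.24160311e-02,  9.46812186e-03,  1.04761077e-05]), 'eef_pos': array([ 0.1946629 , -0.64572956,  0.25231689]), 'tool_rot': array([-9.05281481e-04,  9.89299142e-01,  1.45898417e-01, -1.97935668e-04]), 'contact_force': array([-0.03523627, -0.29307706,  0.20404182]), 'torque': array([-0.01523467,  0.02136811, -0.03790785]), 'gripper_width': 0.9985034948037231} 0.022
side 525.4211616091576 525.4211616091576 316.11236952002696 238.5679512729609
[[-0.9941 -0.1083  0.0103  0.4888]
 [-0.0855  0.7191 -0.6896  0.0968]
 [ 0.0673 -0.6864 -0.7241  1.3647]
 [ 0.      0.      0.      1.    ]]
top 464.9951275933129 464.9951275933129 319.2820898811366 241.27738287311163
[[ 5.5000e-03 -1.0000e+00 -5.0000e-04 -1.2700e-02]
 [-9.9100e-01 -5.4000e-03 -1.3340e-01  5.1380e-01]
 [ 1.3340e-01  1.2000e-03 -9.9110e-01  1.2736e+00]
 [ 0.0000e+00  0.0000e+00  0.0000e+00  1.0000e+00]]
```

View pics/side0.png

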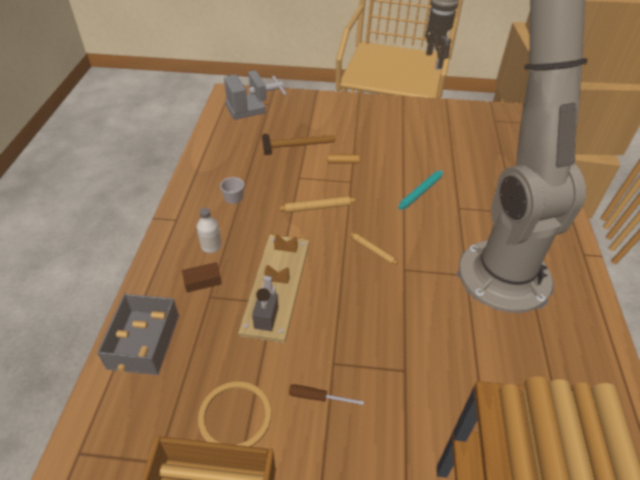

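View pics/top0.png

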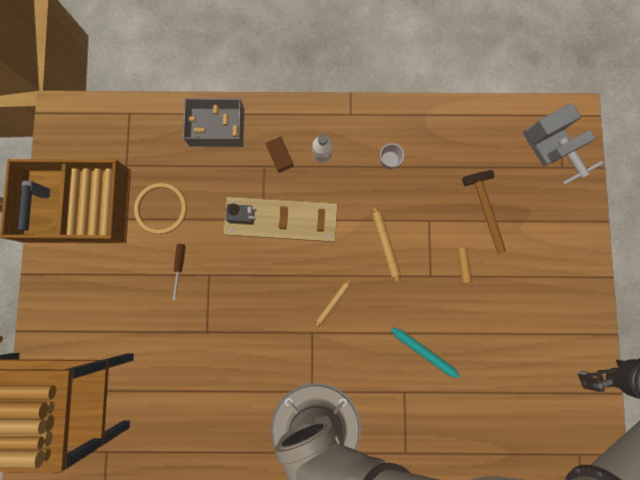

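The side view shows the larger cane rung at about (318,204), the jig at (275,285), and the post with its black cap at (264,295). The top view shows the rung at (387,244) and the jig at (280,219), with the cap at (234,210).

These could be taken for the rung, by top-view pixel:
- Large cane rung (387,244): this fits the description.
- Small cane rung (333,303): same kind but smaller.
- Turquoise rung (425,352): wrong colour.
- Offcut (465,265): no tenons.
- Box dowels (90,202).

Next I'll check that choice in close crops.

```bash
cat > h.py <<'E'
from station import bot
import cv2,numpy as np
def cal(n):
    c=bot.calibration(n); K=np.array([[c["fx"],0,c["cx"]],[0,c["fy"],c["cy"]],[0,0,1]]); return K,np.array(c["camera_from_world"])
def proj(n,p):
    K,T=cal(n); q=(T[:3,:3]@np.atleast_2d(p).T+T[:3,3:]); u=K@q; return (u[:2]/u[2]).T
def ray(n,uv):
    K,T=cal(n); R=T[:3,:3]; o=-R.T@T[:3,3]; d=R.T@np.linalg.inv(K)@np.array([uv[0],uv[1],1]); return o,d/np.linalg.norm(d)
def onz(n,uv,z):
    o,d=ray(n,uv); return o+d*(z-o[2])/d[2]
def tri(a,b):  # uv side, uv top
    o1,d1=ray("side",a); o2,d2=ray("top",b)
    A=np.stack([d1,-d2],1); s=np.linalg.lstsq(A,o2-o1,rcond=None)[0]
    p,q=o1+s[0]*d1,o2+s[1]*d2; return (p+q)/2,np.linalg.norm(p-q)
E
python3 - <<'E'
import cv2,numpy as np
s=cv2.imread("pics/side0.png");t=cv2.imread("pics/top0.png")
def crop(im,x,y,w,h,k): return cv2.resize(im[y:y+h,x:x+w],None,fx=k,fy=k,interpolation=cv2.INTER_CUBIC)
cv2.imwrite("pics/c1.png",crop(t,215,190,130,60,6))
cv2.imwrite("pics/c2.png",crop(t,310,195,110,130,4))
cv2.imwrite("pics/c3.png",crop(s,235,225,80,120,5))
cv2.imwrite("pics/c4.png",crop(s,270,185,130,85,6))
E
```

```text
(no output)
```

View pics/c1.png

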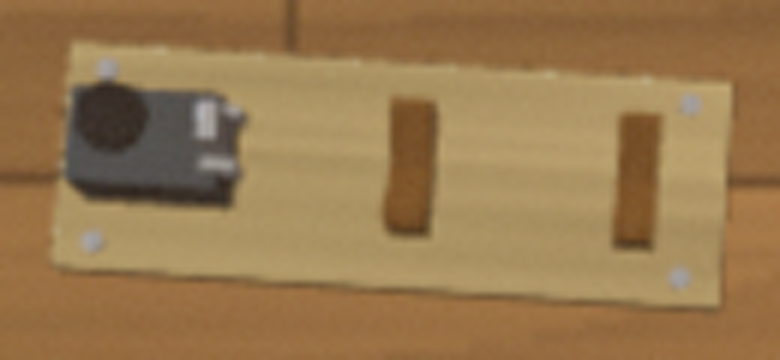

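View pics/c2.png

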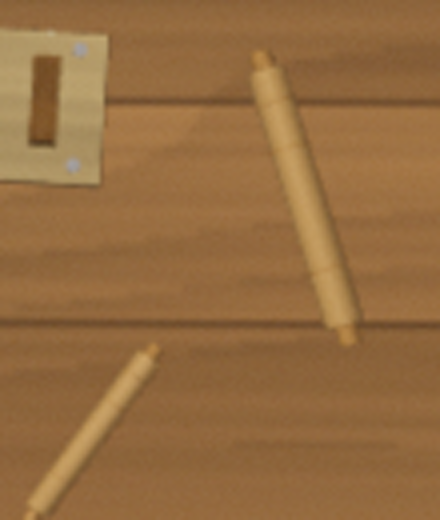

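View pics/c3.png

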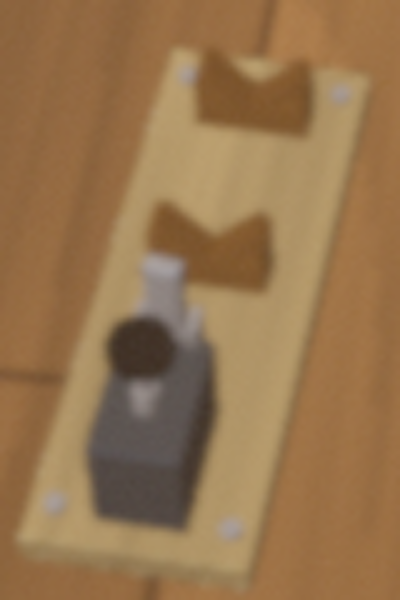

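View pics/c4.png

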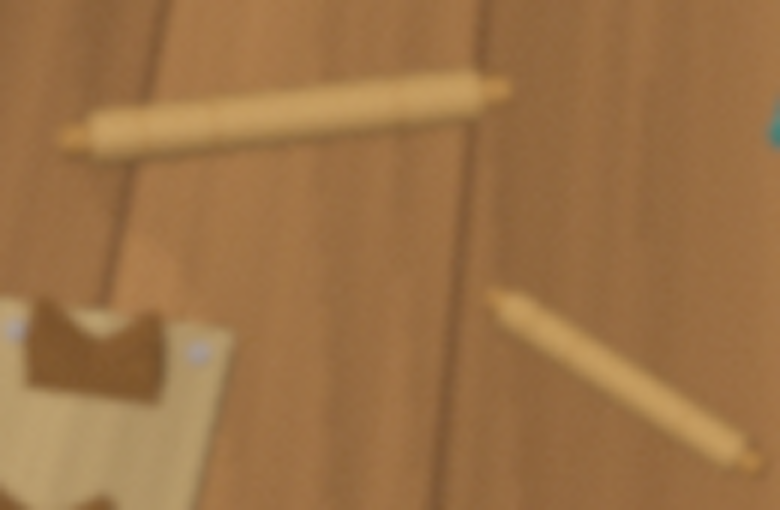

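The crops show the large rung with a tenon at each end, at c2 (263,58) to (347,336). The second one is clearly thinner and shorter, so the large one is my choice. c3 shows the V rests, the post, and the cap standing high on its stem. Now I'll measure the rung and the board.

```bash
python3 - <<'E'
from h import *
s=cv2.imread("pics/side0.png");t=cv2.imread("pics/top0.png")
for n,im,pts in(("side",s,[(318,204),(290,300),(286,243),(277,273),(400,100)]),("top",t,[(387,244),(300,220),(321,220),(283,218),(360,244)])):
    hsv=cv2.cvtColor(im,cv2.COLOR_BGR2HSV)
    for p in pts: print(n,p,hsv[p[1],p[0]])
E
```

```text
side (318, 204) [ 18 130 192]
side (290, 300) [ 18 106 181]
side (286, 243) [ 15 158 131]
side (277, 273) [ 16 161 128]
side (400, 100) [ 14 140 155]
top (387, 244) [ 18 133 184]
top (300, 220) [ 20 107 172]
top (321, 220) [ 15 169 125]
top (283, 218) [ 15 168 126]
top (360, 244) [ 15 153 152]
```

```bash
python3 - <<'E'
from h import *
out={}
for n,roi in(("side",(270,190,360,220)),("top",(365,200,410,290))):
    im=cv2.imread(f"pics/{n}0.png"); hsv=cv2.cvtColor(im,cv2.COLOR_BGR2HSV)
    k=4
    x0,y0,x1,y1=roi
    big=cv2.resize(im[y0:y1,x0:x1],None,fx=k,fy=k,interpolation=cv2.INTER_CUBIC); h=cv2.cvtColor(big,cv2.COLOR_BGR2HSV)
    m=((h[...,2]>168)&(h[...,0]>=16)).astype(np.uint8)*255
    m=cv2.morphologyEx(m,cv2.MORPH_OPEN,np.ones((5,5)))
    cs,_=cv2.findContours(m,cv2.RETR_EXTERNAL,cv2.CHAIN_APPROX_NONE); c=max(cs,key=cv2.contourArea)
    r=cv2.minAreaRect(c); 
    pts=np.argwhere(m>0)[:,::-1].astype(float) if len(cs)==1 else c[:,0].astype(float)
    mm=np.zeros_like(m); cv2.drawContours(mm,[c],-1,255,-1); pts=np.argwhere(mm>0)[:,::-1].astype(float)
    mu=pts.mean(0); w,v=np.linalg.eigh(np.cov(pts.T)); ax=v[:,1]
    pr=(pts-mu)@ax; a=mu+ax*pr.min(); b=mu+ax*pr.max()
    toim=lambda q:(q+0.5)/k-0.5+np.array([x0,y0])
    print(n,len(cs),toim(mu),toim(a),toim(b),[x/k for x in r[1]])
    out[n]=[toim(mu),toim(a),toim(b)]
    big[mm==0]//=2; cv2.imwrite(f"pics/m_{n}.png",cv2.resize(big,None,fx=2,fy=2))
print("centre tri",tri(out["side"][0],out["top"][0]))
for i in(1,2):
  for j in(1,2): print(i,j,tri(out["side"][i],out["top"][j]))
for n in out:
  P=[onz(n,q,0.014) for q in out[n]]; print(n,P,np.linalg.norm(P[1]-P[2]))
# board corners from top
im=cv2.imread("pics/top0.png");hsv=cv2.cvtColor(im,cv2.COLOR_BGR2HSV)
m=((hsv[...,1]<125)&(hsv[...,0]>=17)&(hsv[...,2]>140)).astype(np.uint8)*255
m[:190]=0;m[250:]=0;m[:,:215]=0;m[:,345:]=0
m=cv2.morphologyEx(m,cv2.MORPH_OPEN,np.ones((3,3)))
c=np.concatenate(cv2.findContours(m,cv2.RETR_EXTERNAL,cv2.CHAIN_APPROX_NONE)[0]); r=cv2.minAreaRect(c); B=cv2.boxPoints(r); print(r,B)
W=np.array([onz("top",q,0.018) for q in B]); print(W,[np.linalg.norm(W[i]-W[i-1]) for i in range(4)])
cv2.imwrite("pics/mb.png",m[185:255,210:350])
E
```

```text
side 1 [317.13044495 202.83808792] [353.89366643 198.79471944] [280.23977174 206.89547406] [7.510293960571289, 74.09529876708984]
top 1 [385.02241719 243.82068072] [373.94460985 207.77677047] [396.24021992 280.32009458] [75.89117431640625, 6.416769027709961]
centre tri (array([ 0.50985659, -0.19653751,  0.02169061]), np.float64(0.0010267083660113667))
1 1 (array([ 0.49435468, -0.13076272,  0.14497122]), np.float64(0.18625773930203554))
1 2 (array([ 0.40596341, -0.22660546,  0.02183686]), np.float64(0.0003320763727000667))
2 1 (array([ 0.61326073, -0.1660353 ,  0.02253258]), np.float64(3.894372513123099e-05))
2 2 (array([ 0.51335853, -0.21357673, -0.00754298]), np.float64(0.21440514970010158))
side [array([ 0.51118086, -0.20497823,  0.014     ]), array([ 0.40582458, -0.23532837,  0.014     ]), array([ 0.61503306, -0.17506138,  0.014     ])] 0.21771609182697013
top [array([ 0.51033756, -0.1976015 ,  0.014     ]), array([ 0.61502698, -0.16704261,  0.014     ]), array([ 0.40652908, -0.22790324,  0.014     ])] 0.21719896609329326
((279.7587585449219, 218.35992431640625), (111.71952056884766, 38.05075454711914), 3.5763344764709473) [[222.82101 233.86382]
 [225.19455 195.88716]
 [336.6965  202.85603]
 [334.32297 240.83269]]
[[ 0.53596252  0.26564591  0.018     ]
 [ 0.64684412  0.26247253  0.018     ]
 [ 0.6280537  -0.05942505  0.018     ]
 [ 0.51761581 -0.05271973  0.018     ]] [np.float64(0.31889384531315296), np.float64(0.11092699811593468), np.float64(0.3224455487394464), np.float64(0.11064126328430322)]
```

View pics/m_side.png

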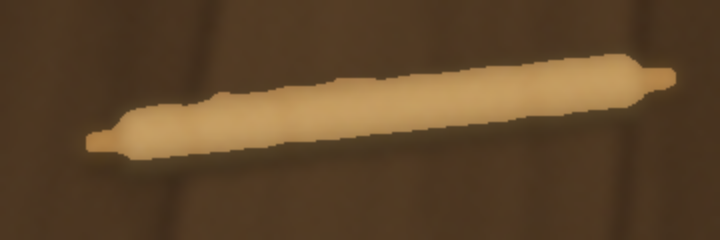

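View pics/m_top.png

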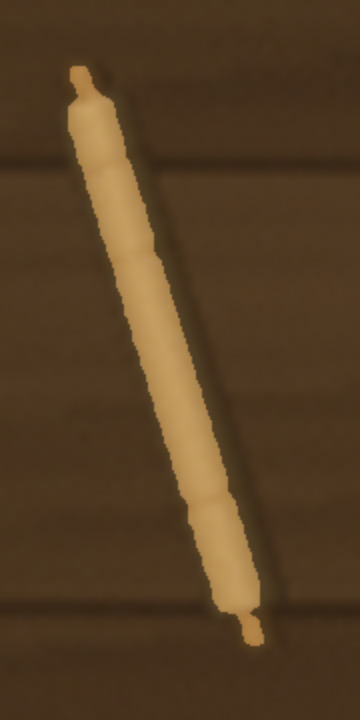

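View pics/mb.png

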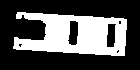

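Rung: both views put the centre near (0.510, -0.200) with a length of 0.217–0.218 m and a heading of about 0.28 rad. The triangulated height is 22 mm against the expected 14 mm. The masks cover only the lit upper part of the rung, so they are biased high. The board measures 320 x 111 mm, which fits. Next I'll triangulate the jig features (rests, cap) as a cross-check.

```bash
python3 - <<'E'
from h import *
k=4
def blob(n,roi,f,tag):
    im=cv2.imread(f"pics/{n}0.png"); x0,y0,x1,y1=roi
    big=cv2.resize(im[y0:y1,x0:x1],None,fx=k,fy=k,interpolation=cv2.INTER_CUBIC); h=cv2.cvtColor(big,cv2.COLOR_BGR2HSV).astype(int)
    m=f(h).astype(np.uint8)*255; m=cv2.morphologyEx(m,cv2.MORPH_OPEN,np.ones((5,5)))
    cs,_=cv2.findContours(m,cv2.RETR_EXTERNAL,cv2.CHAIN_APPROX_NONE); cs=[c for c in cs if cv2.contourArea(c)>k*k*12]
    r=[]
    for c in cs:
        rr=cv2.minAreaRect(c); q=lambda p:(np.array(p)+.5)/k-.5+[x0,y0]
        r.append((q(rr[0]),np.array(rr[1])/k,q(cv2.boxPoints(rr)))); 
    v=big.copy(); v[m==0]//=3; cv2.imwrite(f"pics/b_{tag}.png",v); return r
dark=lambda h:(h[...,2]<62)&(h[...,0]<60)
a=blob("side",(245,280,285,320),dark,"cs"); b=blob("top",(222,195,260,230),dark,"ct")
for x in a+b: print("cap",x[0],x[1])
rest=lambda h:(h[...,2]<150)&(h[...,1]>145)&(h[...,0]<19)
a=blob("side",(262,232,302,290),rest,"rs"); b=blob("top",(270,203,330,234),rest,"rt")
for x in a: print("rest side",x[0],x[1])
for x in b:
    print("rest top",x[0],x[1]); W=[onz("top",p,0.059) for p in x[2]]; print("  at z59 box centre",onz("top",x[0],0.059),[np.round(w[:2],4) for w in W])
E
python3 - <<'E'
import cv2,numpy as np
L=[cv2.resize(cv2.imread(f"pics/b_{t}.png"),(390,280)) for t in("cs","ct","rs","rt")]
cv2.imwrite("pics/b4.png",np.vstack([np.hstack(L[:2]),np.hstack(L[2:])]))
E
```

```text
cap [235.49649239 221.34121323] [12.80783844  1.5757581 ]
cap [247.125 221.375] [3.  9.5]
cap [233.125 209.25 ] [10.25 10.5 ]
rest side [276.39362526 274.09686279] [23.76743126 13.8908844 ]
rest side [285.52249908 242.21750164] [22.09708786 15.34421825]
rest top [320.69942093 219.43433762] [ 6.42496347 21.75442696]
  at z59 box centre [ 0.57181704 -0.01352562  0.059     ] [array([ 0.5418, -0.0029]), array([ 0.6031, -0.0063]), array([ 0.602 , -0.0242]), array([ 0.5408, -0.0207])]
rest top [282.81780624 217.23716927] [ 7.3269248  21.99482346]
  at z59 box centre [0.57744711 0.0917841  0.059     ] [array([0.5472, 0.1036]), array([0.6092, 0.1003]), array([0.6079, 0.0799]), array([0.5459, 0.0833])]
```

View pics/b4.png

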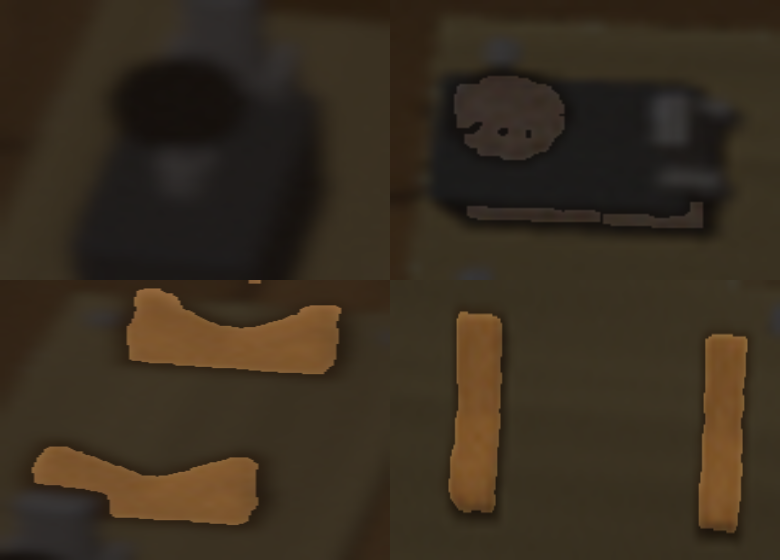

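The masks show the two V rests cleanly. The cap shows as a dark disc in both views, at top (233,209) and side (263.5,294). The rest centres agree with the board fit to about 2 mm, apart from x, where the visible side face biases the mask. Next I'll refine the cap.

```bash
python3 - <<'E'
from h import *
im=cv2.imread("pics/side0.png"); h=cv2.cvtColor(im,cv2.COLOR_BGR2HSV)
print(im[288:303,256:274].max(2))
im2=cv2.imread("pics/top0.png"); print(im2[202:218,225:243].max(2))
for u in((263.5,294.3),(263.5,293.5)):
  for w in((233.3,209.5),(234,210)): print(u,w,tri(u,w))
yd=np.array([.0577,.9983]);xd=np.array([.9983,-.0577]);o=np.array([.5789,.0491])
J=lambda x,y,z:[*(o+xd*x+yd*y),z]
P=[J(0,172,0)for _ in()]
for z in(.100,.112,.124): p=J(0,.172,z); print(z,p,proj("side",p),proj("top",p))
for nm,p in dict(postc=J(0,.164,.075),hinge=J(0,.128,.0765),keeptop=J(0,.128,.125),restF=J(0,-.062,.055),restN=J(0,.045,.055)).items(): print(nm,np.round(p,4),proj("side",p),proj("top",p))
E
```

```text
[[172 165 158 148 136 125 114 106 101 105 112 124 132 134 131 129 144 157]
 [167 153 133 113  95  87  77  72  76  79  86 103 118 130 131 132 144 152]
 [158 133 103  81  70  68  66  66  66  69  71  81 100 117 130 135 144 150]
 [147 113  82  69  66  66  64  66  66  66  66  70  86 108 125 136 141 141]
 [132  95  73  66  65  65  66  68  66  65  66  68  74  97 117 127 133 131]
 [116  81  66  64  64  67  64  66  65  66  66  68  69  83 100 115 122 121]
 [111  79  69  65  65  67  66  67  64  66  66  66  71  71  88 101 110 110]
 [113  80  66  66  65  65  64  66  67  66  67  67  67  72  86  92  99  98]
 [119  86  67  66  66  66  67  65  65  64  67  67  69  74  85  92  93  95]
 [128  94  70  66  64  67  65  65  66  65  64  66  69  78  88  91  91  93]
 [137 100  74  65  65  64  66  66  66  66  64  69  73  82  88  93  94  91]
 [136 103  79  70  65  66  65  67  68  68  71  74  80  87  91  93  93  91]
 [131 104  87  78  74  81  85  85  84  85  87  84  90  92  92  92  92  94]
 [124 100  91  89  93 104 115 114 110 110 109  99  93  93  90  94  93  94]
 [113  98  92  94 104 124 136 134 129 129 123 107 
[... 1769 characters left out ...]
01910983]]
0.112 [np.float64(0.5888244), np.float64(0.2208076), 0.112] [[262.59667947 295.93406617]] [[233.01194022 209.11999659]]
0.124 [np.float64(0.5888244), np.float64(0.2208076), 0.124] [[262.25284027 292.62381029]] [[232.17524126 208.20349033]]
postc [0.5884 0.2128 0.075 ] [[264.44100859 303.04484788]] [[238.39379085 212.01899088]]
hinge [0.5863 0.1769 0.0765] [[267.98546411 290.38345436]] [[251.36873259 212.72530112]]
keeptop [0.5863 0.1769 0.125 ] [[266.7886094  277.16931747]] [[248.70168171 209.15801316]]
restF [ 0.5753 -0.0128  0.055 ] [[285.02651879 238.72537667]] [[320.43991217 218.45249701]]
restN [0.5815 0.094  0.055 ] [[276.12150815 269.57757525]] [[282.15029386 216.06876991]]
```

Cap centre is about (0.587, 0.2195) with its top near z 0.115, inside the allowed 0.100–0.124. The jig fit predicts the cap to within 2 mm. Now I'll move over the rung.

Call:
drive_tool --increments "0.0225 0.0318 -0.006 0; 0.0225 0.0318 -0.006 0; 0.0225 0.0318 -0.006 0; 0.0225 0.0318 -0.006 0; 0.0225 0.0318 -0.006 0; 0.0225 0.0318 -0.006 0; 0.0225 0.0318 -0.006 0; 0.0225 0.0318 -0.006 0; 0.0225 0.0318 -0.006 0; 0.0225 0.0318 -0.006 0; 0.0225 0.0318 -0.006 -0.01; 0.0225 0.0318 -0.006 0" --grip 1.0

```text
t: 1.1
eef_pos: [0.4654, -0.2629, 0.1809]
tool_rot: [-0.0, 0.99, 0.141, -0.0]
contact_force: [0.8, 0.4, 0.2]
gripper_width: 1.0
```

Call:
drive_tool --increments "0.015 0.021 -0.02 0; 0.015 0.021 -0.02 0; 0.015 0.021 -0.02 0; 0 0 -0.01 0; 0 0 0 0; 0 0 0 0"

```text
t: 1.6
eef_pos: [0.509, -0.2021, 0.1108]
tool_rot: [-0.0, 0.99, 0.141, -0.001]
contact_force: [0.2, -0.5, 1.3]
gripper_width: 1.0
```

```bash
python3 - <<'E'
from h import *
o=bot.get_obs(); print(o["t"],o["eef_pos"],o["tool_rot"],o["contact_force"])
k=5
A=[]
for n in("side","top"):
    im=bot.read_camera(n)[:,:,::-1].copy(); cv2.imwrite(f"pics/{n}1.png",im)
    p=proj(n,[0.51,-0.2,0.014])[0]; x,y=int(p[0])-50,int(p[1])-50
    A.append(cv2.resize(im[y:y+100,x:x+100],(400,400),interpolation=cv2.INTER_CUBIC)); print(n,x,y)
cv2.imwrite("pics/ab1.png",np.hstack(A))
E
```

```text
1.6 [ 0.50895925 -0.20211175  0.11076453] [-1.72143590e-04  9.90035213e-01  1.40816183e-01 -1.02499145e-03] [ 0.18087697 -0.51662109  1.28984613]
side 267 154
top 335 193
```

View pics/ab1.png

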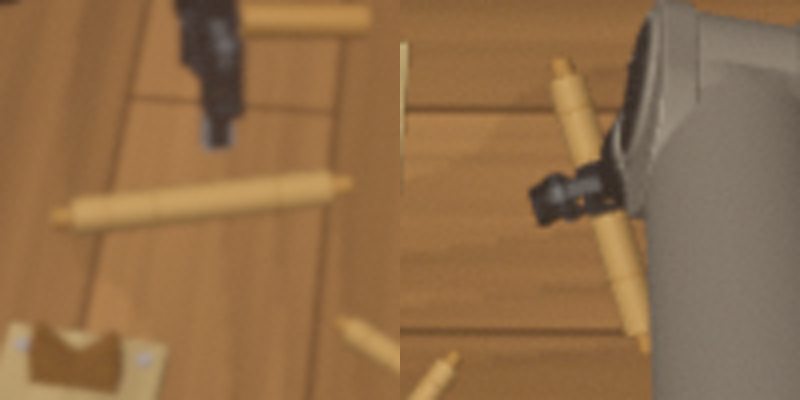

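The gripper sits over the rung's middle, at top crop (580,190), with the jaws across it. I'll descend and close gently.

Call:
drive_tool --increments "0.001 0.002 -0.02 0; 0 0 -0.02 0; 0 0 -0.018 0; 0 0 -0.012 0; 0 0 -0.008 0; 0 0 -0.005 0; 0 0 0 0"

```text
t: 2.28
eef_pos: [0.5106, -0.2001, 0.028]
tool_rot: [-0.0, 0.99, 0.141, -0.0]
contact_force: [-0.4, 0.2, 0.2]
gripper_width: 0.998
```

Call:
drive_tool --increments "0 0 0 0; 0 0 0 0; 0 0 0 0; 0 0 0 0; 0 0 0 0; 0 0 0 0; 0 0 0 0; 0 0 0 0" --grip 0.25 --squeeze 25

```text
t: 2.95
eef_pos: [0.5111, -0.1997, 0.0288]
tool_rot: [0.0, 0.99, 0.141, 0.0]
contact_force: [-0.7, 0.8, 5.6]
gripper_width: 0.314
```

Gripped at width 0.314 (about 27 mm), matching the 28 mm rung. I'll lift and look.

Call:
drive_tool --increments "0 0 0.002 0; 0 0 0.004 0; 0 0 0.010 0; 0 0 0.02 0; 0 0 0.03 0; 0 0 0.03 0; 0 0 0.03 0; 0 0 0 0; 0 0 0 0"

```text
t: 3.7
eef_pos: [0.512, -0.2001, 0.1568]
tool_rot: [0.001, 0.99, 0.141, 0.002]
contact_force: [0.0, 0.7, -1.0]
gripper_width: 0.312
```

```bash
python3 - <<'E'
from h import *
o=bot.get_obs(); print(o["t"],o["eef_pos"],o["contact_force"],o["torque"],o["gripper_width"])
A=[]
for n in("side","top"):
    im=bot.read_camera(n)[:,:,::-1].copy(); cv2.imwrite(f"pics/{n}2.png",im)
    p=proj(n,o["eef_pos"])[0]; x,y=int(p[0])-50,int(p[1])-50
    A.append(cv2.resize(im[y:y+100,x:x+100],(400,400),interpolation=cv2.INTER_CUBIC)); print(n,x,y)
cv2.imwrite("pics/ab2.png",np.hstack(A))
E
```

```text
3.7 [ 0.51204127 -0.2001202   0.15681307] [ 0.01636369  0.71808894 -1.00950871] [0.02699907 0.0407721  0.02377707] 0.31209212098091316
side 267 115
top 343 185
```

View pics/ab2.png

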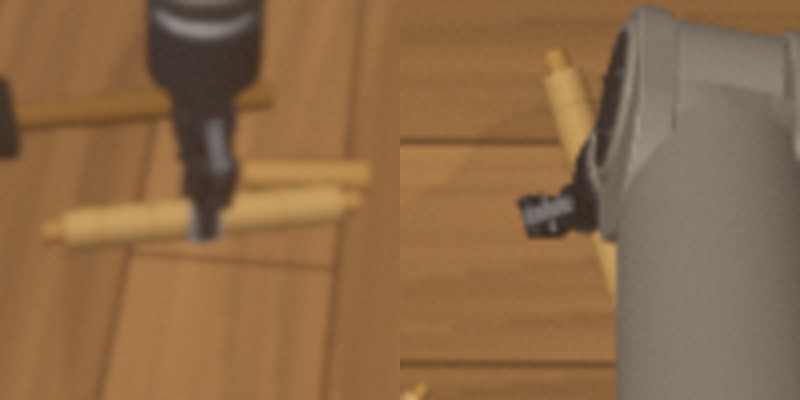

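The rung is held level at its middle: the fingers are at side crop (207,215) and the tenon ends at (42,232) and (362,200). Next I'll carry it to above the seat and turn it onto the jig's y.

Call:
drive_tool --increments "0.0037 0.0138 0.003 0.0683; 0.0037 0.0138 0.003 0.0683; 0.0037 0.0138 0.003 0.0683; 0.0037 0.0138 0.003 0.0683; 0.0037 0.0138 0.003 0.0683; 0.0037 0.0138 0.003 0.0683; 0.0037 0.0138 0.003 0.0683; 0.0037 0.0138 0.003 0.0683; 0.0037 0.0138 0.003 0.0683; 0.0037 0.0138 0.003 0.0683; 0.0037 0.0138 0.003 0.0683; 0.0037 0.0138 0.003 0.0683"

```text
t: 4.8
eef_pos: [0.5543, -0.0334, 0.1887]
tool_rot: [-0.001, 0.851, 0.525, -0.001]
contact_force: [0.7, -0.2, -0.2]
gripper_width: 0.316
```

Call:
drive_tool --increments "0.0037 0.0138 0 0.0683; 0.0037 0.0138 0 0.0683; 0.0037 0.0138 0 0.0683; 0.0037 0.0138 0 0.0683; 0.0037 0.0138 0 0.0683; 0.0037 0.0138 0 0.0683; 0 0 0 0; 0 0 0 0; 0 0 0 0"

```text
t: 5.55
eef_pos: [0.5767, 0.0475, 0.1892]
tool_rot: [-0.0, 0.728, 0.685, -0.001]
contact_force: [0.3, -0.0, -1.0]
gripper_width: 0.315
```

```bash
cat > look.py <<'E'
import sys
from h import *
def look(i,dz=0.0,w=(100,100),k=4,c=None):
    o=bot.get_obs(); r=o["tool_rot"]
    print(round(o["t"],2),np.round(o["eef_pos"],4),"head",round(2*np.arctan2(r[2],r[1]),4),np.round(o["contact_force"],1),round(o["gripper_width"],3))
    A=[]
    for n in("side","top"):
        im=bot.read_camera(n)[:,:,::-1].copy(); cv2.imwrite(f"pics/{n}{i}.png",im)
        p=proj(n,o["eef_pos"] if c is None else c)[0]; x,y=int(p[0])-50,int(p[1])-50
        A.append(cv2.resize(im[y:y+100,x:x+100],(400,400),interpolation=cv2.INTER_CUBIC)); print(n,x,y)
    cv2.imwrite(f"pics/ab{i}.png",np.hstack(A))
E
python3 -c "from look import *; look(3)"
```

```text
5.55 [0.5767 0.0475 0.1892] head 1.5096 [ 0.3 -0.  -1. ] 0.315
side 228 167
top 246 157
```

View pics/ab3.png

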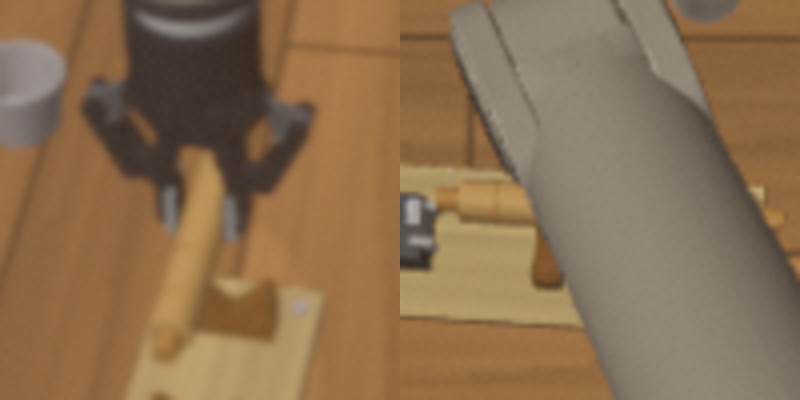

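The rung runs parallel to the board, with its near tenon tip at side crop (162,355) and top crop (437,197). I'll measure that tip and the far end to get the offset from the grip.

```bash
python3 - <<'E'
from h import *
print(tri((268.5,255.5),(255.3,206.4)))
z=0.175
a,b=onz("top",(255.3,206.4),z),onz("top",(341.2,211.7),z); print(a,b,(a+b)/2,np.linalg.norm(a-b))
im=cv2.imread("pics/top3.png")
cv2.imwrite("pics/t3.png",cv2.resize(im[190:230,235:355],None,fx=6.5,fy=6.5,interpolation=cv2.INTER_CUBIC))
E
```

```text
(array([0.58381861, 0.15289913, 0.17243331]), np.float64(4.4646714119521105e-05))
[0.58325422 0.15253428 0.175     ] [ 0.57076427 -0.0650976   0.175     ] [0.57700925 0.04371834 0.175     ] 0.21798998467332575
```

View pics/t3.png

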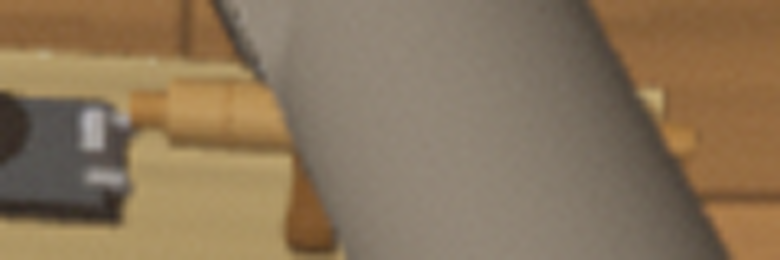

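The rung's centre is about (0.577, 0.0435) with its axis about 15 mm below the TCP, so I need +5 mm in y. I'll lower it to just above the rests.

Call:
drive_tool --increments "0.0005 0.005 -0.01 0; 0 0 -0.02 0; 0 0 -0.02 0; 0 0 -0.02 0; 0 0 -0.018 0; 0 0 -0.01 0; 0 0 -0.005 0; 0 0 0 0; 0 0 0 0"

```text
t: 6.4
eef_pos: [0.5783, 0.0539, 0.0877]
tool_rot: [0.0, 0.728, 0.686, 0.0]
contact_force: [1.2, 0.8, -1.0]
gripper_width: 0.316
```

```bash
python3 -c "from look import *; look(4)"
```

```text
6.4 [0.5783 0.0539 0.0877] head 1.512 [ 1.2  0.8 -1. ] 0.316
side 229 198
top 245 165
```

View pics/ab4.png

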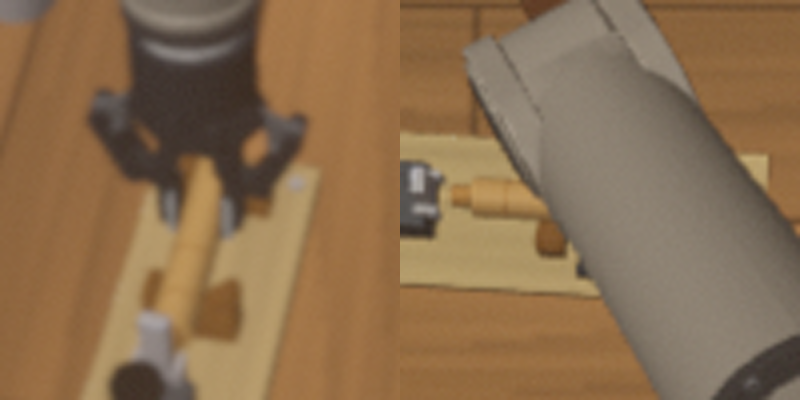

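The rung is lined up over both rests, with the near rest's ears on either side of it at side crop (153,285) and (225,300). I'll lower it in small steps and watch the force.

Call:
drive_tool --increments "0 0 -0.005 0; 0 0 -0.004 0; 0 0 -0.003 0; 0 0 -0.001 0; 0 0 0 0; 0 0 0 0"

```text
t: 7.0
eef_pos: [0.5779, 0.0538, 0.0742]
tool_rot: [-0.0, 0.728, 0.686, -0.0]
contact_force: [0.5, 1.6, -0.7]
gripper_width: 0.312
```

Call:
drive_tool --increments "0 0 -0.001 0; 0 0 0 0; 0 0 -0.001 0; 0 0 0 0"

```text
t: 7.33
eef_pos: [0.5779, 0.0537, 0.0722]
tool_rot: [-0.0, 0.728, 0.686, -0.0]
contact_force: [0.4, 0.5, -1.2]
gripper_width: 0.315
```

Call:
drive_tool --increments "0 0 -0.001 0; 0 0 0 0; 0 0 0 0"

```text
t: 7.58
eef_pos: [0.5779, 0.0537, 0.0713]
tool_rot: [-0.0, 0.728, 0.686, -0.0]
contact_force: [0.4, -0.4, -1.0]
gripper_width: 0.314
```

Call:
drive_tool --increments "0 0 -0.001 0; 0 0 0 0; 0 0 0 0"

```text
t: 7.83
eef_pos: [0.5779, 0.0537, 0.0703]
tool_rot: [-0.0, 0.728, 0.686, -0.0]
contact_force: [0.1, -0.3, -1.4]
gripper_width: 0.318
```

Call:
drive_tool --increments "0 0 -0.0007 0; 0 0 0 0; 0 0 0 0"

```text
t: 8.08
eef_pos: [0.5781, 0.0537, 0.07]
tool_rot: [0.0, 0.728, 0.686, 0.0]
contact_force: [-2.3, -0.7, 5.0]
gripper_width: 0.311
```

Call:
drive_tool --increments "0 0 -0.0007 0; 0 0 0 0; 0 0 0 0"

```text
t: 8.33
eef_pos: [0.5781, 0.0538, 0.0699]
tool_rot: [0.0, 0.728, 0.686, 0.0]
contact_force: [-3.6, -0.3, 10.7]
gripper_width: 0.318
```

Contact is at the expected height (TCP 0.070). I'll ease off 0.7 mm, shift a hair in -x as the side force suggests, and open.

Call:
drive_tool --increments "-0.0006 0 0.0008 0; 0 0 0 0; 0 0 0 0"

```text
t: 8.58
eef_pos: [0.5778, 0.0537, 0.07]
tool_rot: [0.0, 0.728, 0.686, 0.0]
contact_force: [-0.3, -0.7, 4.6]
gripper_width: 0.312
```

Call:
drive_tool --increments "0 0 0 0; 0 0 0 0; 0 0 0 0; 0 0 0 0; 0 0 0 0" --grip 0.45

```text
t: 9.0
eef_pos: [0.5772, 0.0537, 0.0695]
tool_rot: [-0.0, 0.728, 0.686, -0.0]
contact_force: [-0.0, -0.7, 0.9]
gripper_width: 0.451
```

Call:
drive_tool --increments "0 0 0 0; 0 0 0 0; 0 0 0 0; 0 0 0 0" --grip 0.75

```text
t: 9.33
eef_pos: [0.5773, 0.0537, 0.0697]
tool_rot: [-0.0, 0.728, 0.686, 0.0]
contact_force: [-0.3, 0.1, 0.8]
gripper_width: 0.75
```

Call:
drive_tool --increments "0 0 0.004 0; 0 0 0.01 0; 0 0 0.02 0; 0 0 0.03 0; 0 0 0.04 0; 0 0 0.035 0; 0 0 0 0"

```text
t: 9.92
eef_pos: [0.5813, 0.0551, 0.2171]
tool_rot: [0.004, 0.727, 0.686, 0.005]
contact_force: [1.1, 0.6, 0.2]
gripper_width: 0.749
```

```bash
python3 -c "from look import *; look(5,c=[.578,.05,.06])"
```

```text
9.92 [0.5813 0.0551 0.2171] head 1.5122 [1.1 0.6 0.2] 0.749
side 230 205
top 247 167
```

View pics/ab5.png

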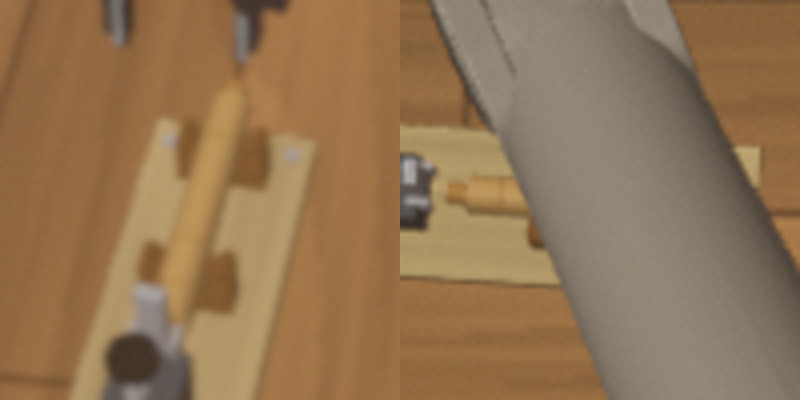

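The rung lies in both V rests, with the far tenon at side crop (240,70) and the near tenon tip at top crop (445,191). I'll check the centring along y, and work out where to stand over the cap.

```bash
python3 - <<'E'
from h import *
print(onz("top",(258.3,214.8),0.055), onz("side",(290,222),0.055))
yd=np.array([.0577,.9983]);o=np.array([.578,.0487])
for y in(.11,-.11): 
    p=[*(o+yd*y),.055]; print(y,p,proj("top",p),proj("side",p))
t=cv2.imread("pics/top5.png");s=cv2.imread("pics/side5.png")
A=cv2.resize(t[200:230,230:270],(400,300),interpolation=cv2.INTER_CUBIC);B=cv2.resize(s[210:240,270:310],(400,300),interpolation=cv2.INTER_CUBIC)
cv2.imwrite("pics/e5.png",np.hstack([A,B]))
E
```

```text
[0.58473394 0.16062515 0.055     ] [ 0.57128681 -0.07591608  0.055     ]
0.11 [np.float64(0.584347), np.float64(0.158513), 0.055] [[259.05375661 214.94042915]] [[270.60722957 289.97256141]]
-0.11 [np.float64(0.571653), np.float64(-0.061112999999999994), 0.055] [[337.77842763 219.84191703]] [[289.07589367 225.84860472]]
```

View pics/e5.png

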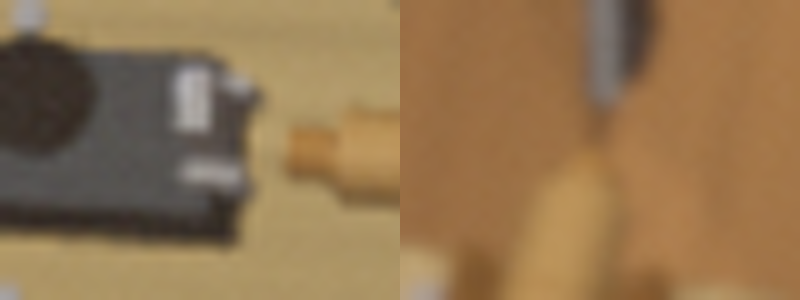

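The rung is centred to about 2 mm (tenon tip at top px 258.2 against 259.05 predicted), well within 12 mm. Now I'll shut the gripper while travelling over the cap.

Call:
drive_tool --increments "0.001 0.0166 0 0; 0.001 0.0166 0 0; 0.001 0.0166 0 0; 0.001 0.0166 0 0; 0.001 0.0166 0 0; 0.001 0.0166 0 0; 0.001 0.0166 0 0; 0.001 0.0166 0 0; 0.001 0.0166 0 0; 0.001 0.0166 0 0; 0 0 0 0; 0 0 0 0" --grip 0

```text
t: 11.02
eef_pos: [0.5863, 0.2202, 0.2074]
tool_rot: [-0.001, 0.727, 0.687, -0.001]
contact_force: [0.3, -1.0, -0.1]
gripper_width: 0.003
```

Call:
drive_tool --increments "0 0 -0.015 0; 0 0 -0.015 0; 0 0 -0.01 0; 0 0 0 0; 0 0 0 0"

```text
t: 11.43
eef_pos: [0.587, 0.2185, 0.168]
tool_rot: [-0.0, 0.728, 0.686, -0.001]
contact_force: [-0.3, 0.4, -1.0]
gripper_width: 0.001
```

```bash
python3 -c "from look import *; look(6,c=[.587,.21,.12])"
```

```text
11.43 [0.587  0.2185 0.168 ] head 1.5112 [-0.3  0.4 -1. ] 0.001
side 214 239
top 186 159
```

View pics/ab6.png

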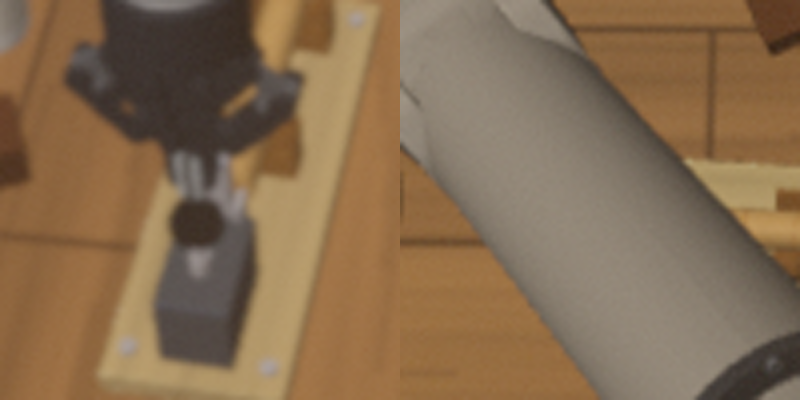

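The shut fingertips, at side crop (188,198), stand over the cap disc at (196,222). Now I'll go down in small steps to feel for the cap.

Call:
drive_tool --increments "-0.001 0.001 -0.008 0; 0 0 -0.006 0; 0 0 -0.004 0; 0 0 0 0; 0 0 0 0"

```text
t: 11.95
eef_pos: [0.5861, 0.2206, 0.1503]
tool_rot: [-0.0, 0.727, 0.686, -0.0]
contact_force: [-0.4, -0.4, 0.2]
gripper_width: 0.005
```

Call:
drive_tool --increments "0 0 -0.002 0; 0 0 -0.002 0; 0 0 -0.002 0; 0 0 0 0"

```text
t: 12.28
eef_pos: [0.5865, 0.2208, 0.1447]
tool_rot: [0.0, 0.728, 0.686, 0.0]
contact_force: [0.3, 0.3, 1.2]
gripper_width: -0.001
```

Call:
drive_tool --increments "0 0 -0.001 0; 0 0 -0.001 0; 0 0 0 0"

```text
t: 12.53
eef_pos: [0.5866, 0.2209, 0.1434]
tool_rot: [0.0, 0.728, 0.686, 0.0]
contact_force: [-1.7, -0.4, 6.5]
gripper_width: 0.002
```

Call:
drive_tool --increments "0 0 -0.001 0; 0 0 -0.001 0; 0 0 0 0"

```text
t: 12.78
eef_pos: [0.5867, 0.2209, 0.1418]
tool_rot: [0.0, 0.728, 0.686, 0.0]
contact_force: [-1.4, -1.4, 9.0]
gripper_width: -0.002
```

Force is climbing as the cap should. I'll take a look to confirm that it's the cap moving and that the keeper has begun to tilt.

```bash
python3 -c "from look import *; look(7,c=[.587,.21,.12])"
```

```text
12.78 [0.5867 0.2209 0.1418] head 1.5122 [-1.4 -1.4  9. ] -0.002
side 214 239
top 186 159
```

View pics/ab7.png

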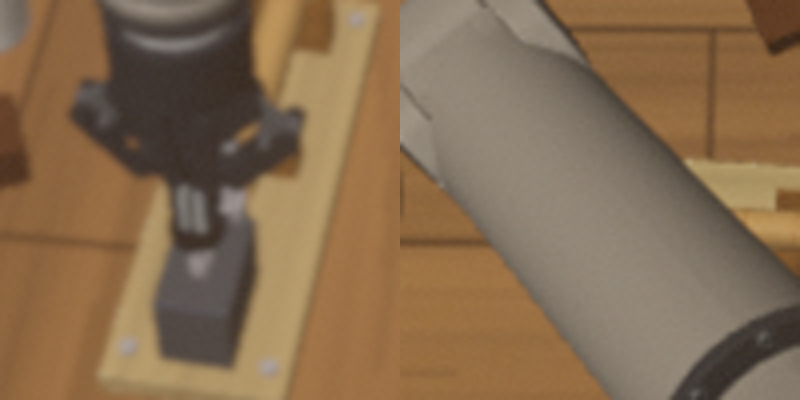

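The fingertips are on the middle of the cap, at side crop (190,235), and the keeper is behind and clear. I'll continue slowly.

Call:
drive_tool --increments "0 0 -0.001 0; 0 0 0 0; 0 0 -0.001 0; 0 0 0 0"

```text
t: 13.22
eef_pos: [0.5867, 0.2209, 0.14]
tool_rot: [0.0, 0.728, 0.686, 0.0]
contact_force: [-2.6, -1.3, 7.5]
gripper_width: 0.002
```

Call:
drive_tool --increments "0 0 -0.001 0; 0 0 0 0; 0 0 0 0"

```text
t: 13.47
eef_pos: [0.5866, 0.2208, 0.1387]
tool_rot: [0.0, 0.728, 0.686, 0.0]
contact_force: [-1.7, -0.9, 6.9]
gripper_width: 0.001
```

Call:
drive_tool --increments "0 0 -0.001 0; 0 0 0 0; 0 0 0 0"

```text
t: 13.72
eef_pos: [0.5866, 0.2208, 0.1371]
tool_rot: [0.0, 0.728, 0.686, 0.0]
contact_force: [1.2, 0.4, 2.3]
gripper_width: -0.004
```

The peak has passed and the force is falling. A few more fine steps.

Call:
drive_tool --increments "0 0 -0.0007 0; 0 0 0 0; 0 0 0 0"

```text
t: 13.97
eef_pos: [0.5861, 0.2206, 0.1355]
tool_rot: [-0.0, 0.728, 0.686, -0.0]
contact_force: [-0.2, -0.9, -0.7]
gripper_width: -0.0
```

Call:
drive_tool --increments "0 0 -0.0007 0; 0 0 0 0; 0 0 0 0"

```text
t: 14.22
eef_pos: [0.5862, 0.2206, 0.135]
tool_rot: [-0.0, 0.728, 0.686, -0.0]
contact_force: [-0.5, 0.3, -0.6]
gripper_width: -0.001
```

```bash
python3 -c "from look import *; look(8,c=[.587,.19,.12])"
```

```text
14.22 [0.5862 0.2206 0.135 ] head 1.5122 [-0.5  0.3 -0.6] -0.001
side 215 233
top 194 159
```

View pics/ab8.png

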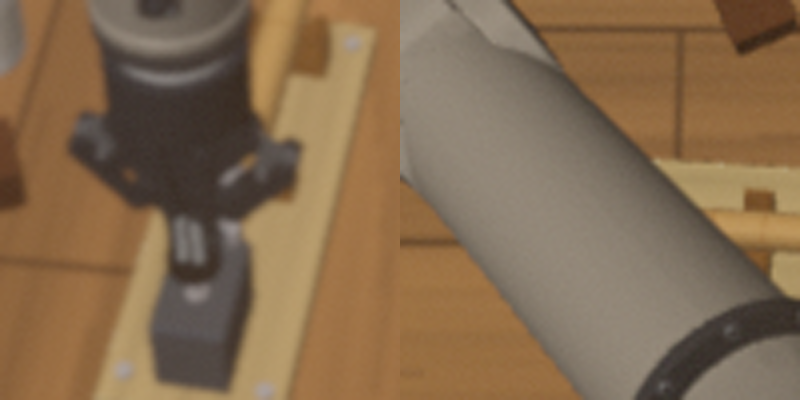

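The force is gone, and the cap has left the fingers, so it has snapped. I'll lift straight up and check.

Call:
drive_tool --increments "0 0 0.003 0; 0 0 0.006 0; 0 0 0.015 0; 0 0 0.03 0; 0 0 0.03 0; 0 0 0.03 0; 0.01 0.03 0.02 0; 0.01 0.035 0 0; 0 0.035 0 0; 0 0.035 0 0; 0 0 0 0"

```text
t: 15.23
eef_pos: [0.6028, 0.3649, 0.2701]
tool_rot: [-0.003, 0.724, 0.689, 0.002]
contact_force: [-1.7, 0.9, 0.0]
gripper_width: -0.002
```

```bash
python3 -c "from look import *; look(9,c=[.58,.13,.08])"
```

```text
15.23 [0.6028 0.3649 0.2701] head 1.5216 [-1.7  0.9  0. ] -0.002
side 223 224
top 218 164
```

View pics/ab9.png

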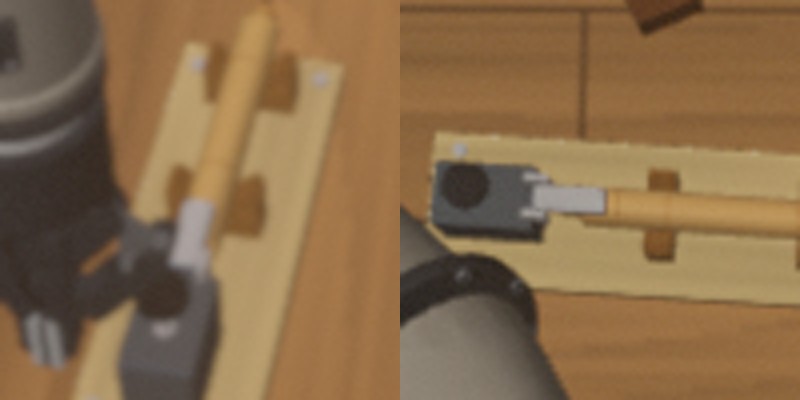

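View pics/top9.png

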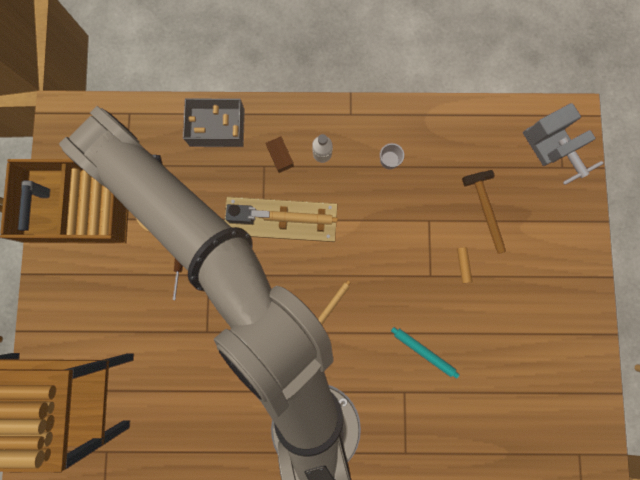

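The keeper lies level over the rung's end, at top crop (570,198), and the far tip is at top px (337,219) against 337.8 predicted. The bystanders I can see haven't moved. I'll let the arm settle, re-check, and hand in.

Call:
drive_tool --increments "0 0 0 0; 0 0 0 0; 0 0 0 0; 0 0 0 0; 0 0 0 0; 0 0 0 0"

```text
t: 15.83
eef_pos: [0.6065, 0.3552, 0.2694]
tool_rot: [0.0, 0.728, 0.686, 0.0]
contact_force: [0.1, -0.4, 0.4]
gripper_width: 0.0
```

```bash
python3 - <<'E'
from look import *
look(10,c=[.58,.13,.08])
a=cv2.imread("pics/top9.png").astype(int);b=cv2.imread("pics/top10.png").astype(int)
d=np.abs(a-b).max(2)[190:250,215:345]; print("jig change px>25:",(d>25).sum(), np.abs(bot.get_obs()["joint_vel"]).max())
a0=cv2.imread("pics/top0.png").astype(int); d=np.abs(a0-b).max(2)
for n,(x0,y0,x1,y1) in dict(block=(262,132,298,176),glue=(308,130,338,164),tin=(376,140,408,172),mallet=(458,165,510,258),offcut=(455,244,475,286)).items(): print(n,(d[y0:y1,x0:x1]>30).sum())
s0=cv2.imread("pics/side0.png").astype(int);s1=cv2.imread("pics/side10.png").astype(int);ds=np.abs(s0-s1).max(2)
for n,(x0,y0,x1,y1) in dict(hoop=(195,378,275,450),awl=(285,380,368,408)).items(): print(n,(ds[y0:y1,x0:x1]>30).sum())
bot.hand_in()
E
```

```text
15.83 [0.6065 0.3552 0.2694] head 1.5115 [ 0.1 -0.4  0.4] 0.0
side 223 224
top 218 164
jig change px>25: 182 0.003280046836159178
block 0
glue 0
tin 0
mallet 0
offcut 0
hoop 0
awl 0
the job is handed in; nothing more can be done
```

View pics/ab10.png

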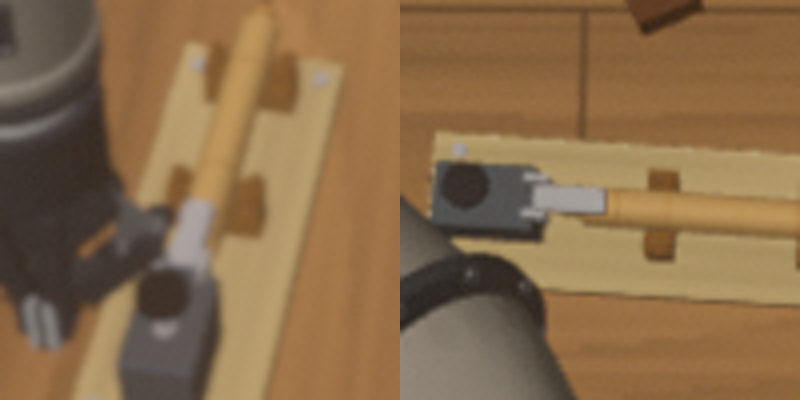

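The rung is clamped in the jig. I laid it in both V rests, about 2 mm off centre along y, and let go. I then pushed the cap straight down with the shut fingertips. The readings I took climbed to 9 N, then fell to about zero roughly 9 mm down. I stopped there, well short of bearing on the stop, and lifted clear. The job was handed in at about 16 s.

**Last checks:**
- **Keeper:** it lies level over the rung's end in both views, and stayed so over the last 0.6 s.
- **Robot:** it is still and touching nothing.
- **Bystanders:** block, glue, tin, mallet, offcut, hoop and awl show no pixel change from the start.

**What disagreed:**
- **Rung height:** my first triangulation put the rung's axis at 22 mm instead of 14 mm. The mask covered only the lit upper side. The contact heights matched the 55 mm seat.
- **Cap height:** I felt the cap top at about 122 mm, but saw it at about 116 mm. Both are within the given range.
- **Seating force:** the wrist read about 11 N for a moment as the rung met the rests, before I eased off and released it.
- **Jig change check:** it counted 182 changed pixels. The pictures show only the arm's edge moving there, not the rung or keeper.

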